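# Shim the rocking corner of a bracket jig plate

## Robot

A 6-joint arm with a two-finger parallel gripper is mounted at the origin on the work surface. World frame = base frame: x ahead of the robot, y to its left, z up, the work surface at z = 0. Lengths are in m, angles in degrees, forces in N, time in s.
With the tool pointing down it reaches from about 0.35 to 0.875 m from the base axis. Payload 4.2 kg.
Tool frame: the origin (TCP) lies between the finger pads; the fingertips stand 25 mm ahead of it and the grasp point (between the pads) lies 6 mm ahead of it (r.tips_ahead is the distance from the TCP to the fingertips, in m); z points along the fingers, y is the direction in which the jaws open and shut (so a half turn about z gives the same grasp; the last joint's range is limited). The gripper opens to 87 mm and grips with 3 to 60 N. Pads are 19 mm wide; open, the fingers measure 117 mm over their backs; the gripper's body (75 mm by 190 mm) begins 51 mm behind the grasp point.
Start: joints at [80.248, 22.042, 0.453, 0, -68.411, -14.817], TCP at [0.26, 0.568, 0.248] pointing down, gripper open.
Joint ranges: [-179.83, 179.83], [-69.29, 118.12], [-61.27, 80.66], [-181.25, 117.63], [-171.15, -9.14], [-177.46, 177.46]. Speed limits (degrees/s): [159.86, 159.86, 180, 180, 180, 180].

## Interface

Orientations are given as a 3x3 rotation matrix whose columns are the frame's x, y, z axes.
In Python, from station import r, vision, finish_job gives the robot as it stands.
- The arm moves only by the shell command python3 -m jog 'ROWS'. ROWS is a JSON object of lists of equal length, an entry for each row: "rot": the turn, a rotation vector about the world's x, y, z in degrees, a list of three; "delta_pos": the shift along the world's x, y, z in mm, a list of three; "grip": the opening in per cent of the stroke, from 0 (shut) to 100 (fully open). A call has 1 to 10 rows; each row shifts and turns the commanded pose from where the row before left it; what a row does not reach is not made up. A row lasts 1/12 s, in which the tool goes at most 41.7 mm and 7.16 degrees, less where a joint would pass 70% of its speed; a pose out of reach is approached as far as the arm can. A call with a gripper value outside its range is refused whole. The fingers move at their own pace and stop on an object; the grip force is fixed at half the most. Time passes only in rows, so rows that do not move let the fingers close. It gives the time, the measured TCP pose, the force and the opening at its end, in the units of the state.
- r.sense(): the state, without advancing time (a new reading comes with each control period).
- vision.capture(name): name is "scene" or "top" or "wrist"; returns a dict with "frame" (480x640x3 uint8, red, green, blue), "K" (3x3 intrinsics, pixels), "xyz" and "orientation" of the camera in the world. Camera axes: x right, y up, looking along -z (the intrinsics and any distortion apply to the point x, -y, -z); pixel columns grow to the right and rows downward; lengths in m; the calibration is good to about 2 mm. A picture is of the moment at which its call begins. There is no depth.
- finish_job(): hands the job in, once; it reports no verdict.
The state is a dict: "time_s": time; "joints": joint angles; "joint_velocities": joint speeds; "effort": joint torques, N m; "tcp_pos": TCP position; "ee_rot": TCP orientation; "wrist_force": force on the tool from outside, world axes, zero at the start; "moment": the same for the moment, N m; "gripper_width": opening from 0.0 (shut) to 1.0 (fully open).
Only numpy, scipy, OpenCV 4.12 (cv2) and the standard library are available. Lean on these libraries where they do the work, as an engineer would, in place of code of your own. Each camera call takes 0.05 s, during which the arm holds its last target. There are 200 camera calls.

## Task

The jig plate under the green hinge bracket rocks: one of its corners gives when pushed. Press down on the plate's corners with the fingertips until you have found and felt the one that sinks, then press the hinged shim tab beside that same corner down until it lies flat, leaving the other three tabs standing. Grip and lift nothing, keep the plate where it lies, do not disturb the things around it, and finish clear of everything.

Things in the scene. Friction and masses are not known exactly. Their poses are not given: they have to be found in the camera images.
- plate: bare aluminium jig plate, 150 (x) by 200 (y) by 12 mm thick, 2 kg, lying loose on four hidden feet, its underside 46 mm above the bench; a green hinge bracket with two round-topped ears is bolted in its middle (70 by 90 mm, top 66 mm above the plate's underside). Origin: centre of the underside; x along the short side, roughly away from the robot, y along the long side, z up
- corner1 (a point): point on the plate's top face straight above its far left foot, 20 mm in from both edges: the place to push; 58 mm above the bench
- corner2 (a point): point on the plate's top face straight above its far right foot, 20 mm in from both edges: the place to push; 58 mm above the bench
- corner3 (a point): point on the plate's top face straight above its near left foot, 20 mm in from both edges: the place to push; 58 mm above the bench
- corner4 (a point): point on the plate's top face straight above its near right foot, 20 mm in from both edges: the place to push; 58 mm above the bench
- tab1 (a point): pressing point on top of the far left shim tab, the hinged steel tab beside corner1: 26 mm wide, 57 long, 4 thick, pointing away from the plate along its +y and standing up 22 to 26 degrees at the start. The point is 40 mm out from the hinge; the hinge line is 6 mm outside the plate's edge. Height over the bench: 53 to 57 mm standing, 39 mm flat (level, at its stop). About 11 N here push it down; it stays where left
- tab2 (a point): pressing point on top of the far right shim tab, the hinged steel tab beside corner2: 26 mm wide, 57 long, 4 thick, pointing away from the plate along its -y and standing up 22 to 26 degrees at the start. The point is 40 mm out from the hinge; the hinge line is 6 mm outside the plate's edge. Height over the bench: 53 to 57 mm standing, 39 mm flat (level, at its stop). About 11 N here push it down; it stays where left
- tab3 (a point): pressing point on top of the near left shim tab, the hinged steel tab beside corner3: 26 mm wide, 57 long, 4 thick, pointing away from the plate along its +y and standing up 22 to 26 degrees at the start. The point is 40 mm out from the hinge; the hinge line is 6 mm outside the plate's edge. Height over the bench: 53 to 57 mm standing, 39 mm flat (level, at its stop). About 11 N here push it down; it stays where left
- tab4 (a point): pressing point on top of the near right shim tab, the hinged steel tab beside corner4: 26 mm wide, 57 long, 4 thick, pointing away from the plate along its -y and standing up 22 to 26 degrees at the start. The point is 40 mm out from the hinge; the hinge line is 6 mm outside the plate's edge. Height over the bench: 53 to 57 mm standing, 39 mm flat (level, at its stop). About 11 N here push it down; it stays where left
- shim1 (a joint): angle of the far left shim tab (rad): 0 standing, grows as it is pressed, 0.45 flat (its stop)
- shim2 (a joint): angle of the far right shim tab (rad): 0 standing, grows as it is pressed, 0.45 flat (its stop)
- shim3 (a joint): angle of the near left shim tab (rad): 0 standing, grows as it is pressed, 0.45 flat (its stop)
- shim4 (a joint): angle of the near right shim tab (rad): 0 standing, grows as it is pressed, 0.45 flat (its stop)
- loose_foot (a joint): how far the one springy foot is pushed down (m): 0 at rest, 0.005 fully down. Which corner it is under differs every time and cannot be seen. Pushed with about 3 N that corner starts to sink, with about 7 N it is fully down, and it springs back; the other three do not give
- packing (a joint): how far the gap under the springy foot, wherever it is, is filled by its shim (m): 0 empty, about 0.0032 with that corner's shim tab flat; the corner then feels firm (gives only 1 to 2 mm)
- brush_grip (a point): bystander: hand brush lying on the bench beyond the plate; point at its handle
- screwdriver_grip (a point): bystander: screwdriver lying on the bench between robot and plate; point at its handle
- jar: bystander: clear jar with white lid, 52 mm across, 70 mm high, left of the plate; origin at the centre of its underside
- rivet_tray: bystander: small open grey plastic tray, 90 by 70 by 30 mm, right of the plate; origin at the centre of its underside
There are look-alikes about, which are no part of the job. Of the things like the plate, leave any that is orange; of the rest the larger one is meant.

How it is judged (in metres and radians):
On the way, in this order (a step that is already met when the one before it is completed fails the run):
1. the corner that gives has been pressed and sank more than 2 mm, with no tab pressed yet (value of joint loose_foot above 0.002 m and contact force between the fingers and plate above 1 N and value of joint each of shim1, shim2, shim3, shim4 below 0.2 rad), for 0.1 s.
2. that corner's shim tab is pressed flat, the others standing (value of joint packing above 0.002 m and ((value of joint shim1 above 0.4 rad and value of joint each of shim2, shim3, shim4 below 0.2 rad) or (value of joint shim2 above 0.4 rad and value of joint each of shim1, shim3, shim4 below 0.2 rad) or (value of joint shim3 above 0.4 rad and value of joint each of shim1, shim2, shim4 below 0.2 rad) or (value of joint shim4 above 0.4 rad and value of joint each of shim1, shim2, shim3 below 0.2 rad))), for 0.2 s.
At the end, for the whole second after the job is handed in: The shim tab of the corner that gave lies flat (within 0.05 rad of its stop, gap under the foot filled by more than 2 mm), the other three tabs still stand (less than 0.2 rad down), and the plate lies still and level within 12 mm of where it was (all of step 2 and value of joint loose_foot below 0.0015 m and distance of plate from where it was at the start of the episode below 0.012 m and angle between plate's own z axis and vertical below 0.02 rad and linear speed of plate below 0.01 m/s); the robot touches nothing.
It fails at once if the shim tab of a corner that does not rock is pressed flat ((value of joint shim1 above 0.38 rad and value of joint packing below 0.0008 m) or (value of joint shim2 above 0.38 rad and value of joint packing below 0.0008 m) or (value of joint shim3 above 0.38 rad and value of joint packing below 0.0008 m) or (value of joint shim4 above 0.38 rad and value of joint packing below 0.0008 m)).
It fails at once if two tabs are pressed down (value of joint each of shim1, shim2 above 0.3 rad or value of joint each of shim1, shim3 above 0.3 rad or value of joint each of shim1, shim4 above 0.3 rad or value of joint each of shim2, shim3 above 0.3 rad or value of joint each of shim2, shim4 above 0.3 rad or value of joint each of shim3, shim4 above 0.3 rad).
It fails at once if the plate is lifted or shifted by more than 20 mm (distance of plate from where it was at the start of the episode above 0.02 m).
It fails at once if the brush, screwdriver, jar or tray is moved by more than 25 mm (distance of any of brush_grip, screwdriver_grip, jar, rivet_tray from where it was at the start of the episode above 0.025 m).
It also fails if it takes over 58 s, if anything falls off the work surface, if the arm or the gripper's body presses on something with over 40 N, if the wrist force passes 120 N, or if a joint passes its speed limit or range.

## Working session

There is one attempt and no reset: what is moved stays moved. The work goes in short steps, Python scripts to look and compute and a shell command to move; the robot and the scene stay as the last step left them, time stands still between calls to the robot, and variables do not carry over. Pictures are saved under pics/ and viewed, about 8 in all and at most 12, crops included, and the job is handed in when it is done.

```bash
ls; mkdir -p pics; python3 - <<'E'
from station import r, vision
import cv2, numpy as np
ims=[]
for n in ("scene","top"):
    c=vision.capture(n); cv2.imwrite(f"pics/{n}0.png",c["frame"][:,:,::-1]); print(n,c["K"].tolist(),c["xyz"],np.round(c["orientation"],4).tolist(), [k for k in c])
    np.savez(f"{n}0.npz",**c)
s=r.sense(); print(s)
E
```

```text
pics
scene [[588.784469502665, 0.0, 312.87965071390266], [0.0, 588.784469502665, 235.9147990392789], [0.0, 0.0, 1.0]] [1.08650322 0.90286071 0.97858684] [[-0.8597, -0.3288, 0.3908], [0.5104, -0.5828, 0.6324], [0.0198, 0.7431, 0.6689]] ['frame', 'K', 'xyz', 'orientation']
top [[603.0177181738796, 0.0, 319.250699730273], [0.0, 603.0177181738796, 243.66600745750742], [0.0, 0.0, 1.0]] [ 0.27359566 -0.01490507  1.58379513] [[0.004, 0.9817, -0.1903], [-1.0, 0.0023, -0.0092], [-0.0085, 0.1904, 0.9817]] ['frame', 'K', 'xyz', 'orientation']
{'time_s': 0.1, 'joints': array([ 8.02476079e+01,  2.20842278e+01,  3.88257026e-01, -2.43368137e-02,
       -6.84102594e+01, -1.48160552e+01]), 'joint_velocities': array([ 0.08460283, -0.09342808,  0.18762135,  0.0860615 ,  0.07481962,
        0.0524141 ]), 'effort': array([-3.97695685e-04, -3.91689599e+01,  1.87936914e+01,  4.23197329e+00,
        1.35033115e-02, -6.84975294e-05]), 'tcp_pos': array([0.25965197, 0.56798246, 0.24659832]), 'ee_rot': array([[ 9.09400102e-01, -4.15921820e-01, -7.03306005e-04],
       [-4.15922405e-01, -9.09398402e-01, -1.76033905e-03],
       [ 9.25780666e-05,  1.89337324e-03, -9.99998203e-01]]), 'wrist_force': array([-0.01862688,  0.68560263, -0.28721444]), 'moment': array([-0.00022322,  0.05607247,  0.00590678]), 'gripper_width': 1.0018131437641014}
```

View pics/top0.png

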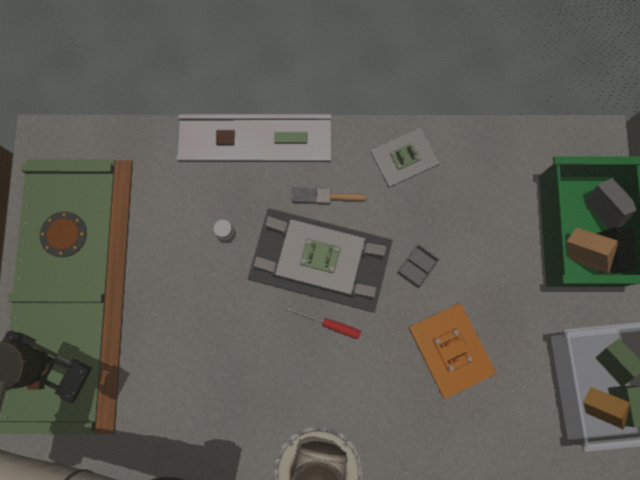

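View pics/scene0.png

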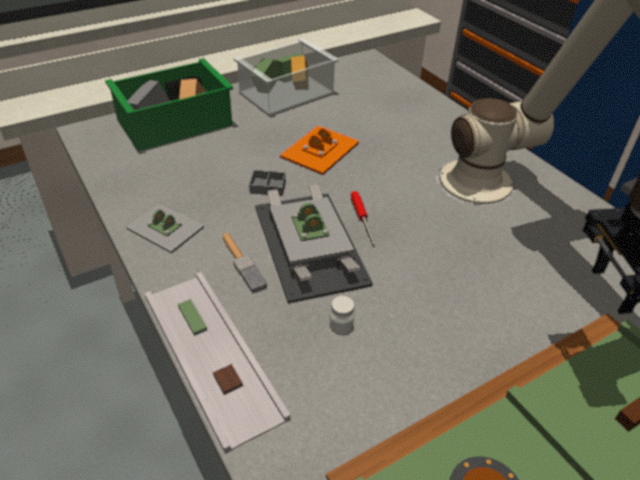

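Candidates for the plate in the top view are the grey plate with green bracket at (320,257), the small grey one at (405,156), and the orange one at (453,350). By the description it's the larger non-orange one, at (320,257). Next I'll check a close crop and measure.

```bash
cat > h.py <<'E'
import numpy as np, cv2
def ray(c,px,z):
    K=c["K"];v=np.linalg.inv(K)@np.array([px[0],px[1],1.]);d=c["orientation"]@np.array([v[0],-v[1],-v[2]])
    o=np.asarray(c["xyz"]);return o+d*(z-o[2])/d[2]
def proj(c,p):
    q=np.asarray(c["orientation"]).T@(np.asarray(p)-c["xyz"]);q=c["K"]@np.array([q[0],-q[1],-q[2]]);return q[:2]/q[2]
E
python3 - <<'E'
from h import *
c=dict(np.load("top0.npz")); f=c["frame"]; 
g=f.max(2).astype(int)
roi=np.zeros(g.shape,bool); roi[200:315,240:400]=1
print(g[257,290],g[265,267],g[225,300],g[215,275],g[240,330])
hsv=cv2.cvtColor(f,cv2.COLOR_RGB2HSV)
m=((g>g[257,290]-25)&roi).astype(np.uint8)
# largest component containing plate, tabs opened off
m=cv2.morphologyEx(m,cv2.MORPH_OPEN,np.ones((5,5)))
n,l,st,ce=cv2.connectedComponentsWithStats(m,connectivity=4)
print(st[1:],ce[1:])
i=l[257,290]; cs,_=cv2.findContours((l==i).astype(np.uint8),0,2); k=max(cs,key=cv2.contourArea)
P=np.array([ray(c,p[0],.058)[:2] for p in k],np.float32)
R=cv2.minAreaRect(P); print(R); B=cv2.boxPoints(R); 
v=cv2.resize(f[195:320,235:405],None,fx=4,fy=4,interpolation=cv2.INTER_CUBIC)[:,:,::-1].copy()
for b in B:
    p=proj(c,[*b,.058]);cv2.circle(v,tuple(int(x) for x in ((p-[235,195])*4+1.5)),4,(0,0,255),1)
cv2.drawContours(v,[(k-[235,195])*4+2],-1,(255,0,0),1)
cv2.imwrite("pics/crop1.png",v)
E
```

```text
128 110 128 65 129
[[ 281  200   11    8   70]
 [ 295  200  105   47 2523]
 [ 240  201    5    5   25]
 [ 270  202    5    5   25]
 [ 257  204    9    9   62]
 [ 267  218   18   12  154]
 [ 276  220   88   73 4112]
 [ 242  230   17   13  116]
 [ 250  237    6    6   35]
 [ 240  244   15   31  294]
 [ 366  244   18   10  147]
 [ 390  248   10   15  125]
 [ 255  258   19   12  165]
 [ 378  264   22   50  648]
 [ 240  280   52   35 1305]
 [ 356  285   19   11  162]
 [ 332  304   11   11   90]
 [ 344  307   17    8  106]] [[285.35714286 203.92857143]
 [359.68608799 216.14070551]
 [242.         203.        ]
 [272.         204.        ]
 [261.09677419 208.14516129]
 [275.74675325 223.49350649]
 [320.08487354 255.94212062]
 [249.05172414 235.48275862]
 [252.57142857 239.42857143]
 [245.86734694 257.63605442]
 [374.6122449  248.73469388]
 [394.992      254.552     ]
 [264.04242424 263.65454545]
 [390.66820988 290.75154321]
 [261.25977011 299.17471264]
 [364.85802469 289.91975309]
 [336.45555556 309.55555556]
 [351.52830189 310.99056604]]
((0.5379433035850525, -0.00269230455160141), (0.19959864020347595, 0.14873825013637543), 75.52560424804688)
```

View pics/crop1.png

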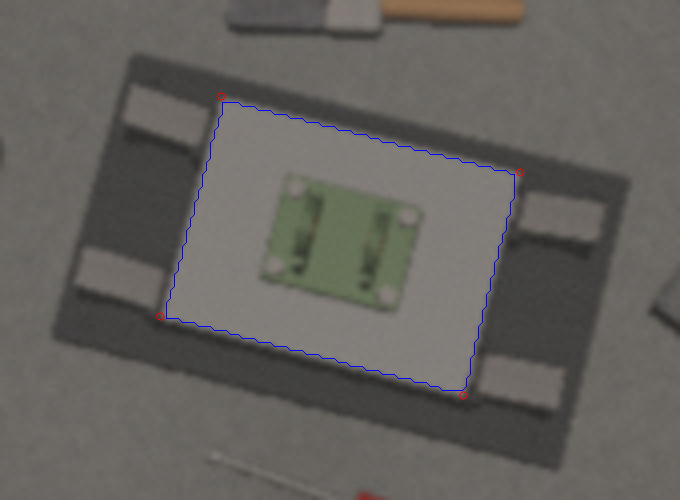

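The crop confirms the grey plate with green bracket. The outline fits 199.6 x 148.7 mm, with four tabs at crop (165,115), (565,215), (118,275) and (520,380). The top view maps to far left, far right, near left and near right in that order.

```bash
python3 - <<'E'
from h import *
c=dict(np.load("top0.npz")); C=np.array([.53794,-.00269]); a=np.radians(75.53-90)
X=np.array([np.cos(a),np.sin(a)]);Y=np.array([-X[1],X[0]]); print(X,Y)
for n,p in dict(t1=(275.7,223.5),t2=(374.6,248.7),t3=(264,263.7),t4=(364.9,289.9)).items():
    d=ray(c,p,.05)[:2]-C; print(n,np.round(1e3*np.array([d@X,d@Y]),1))
for i,(sx,sy) in enumerate([(1,1),(1,-1),(-1,1),(-1,-1)],1):
    print(i,np.round(1e3*(C+sx*55*X/1e3+sy*82*Y/1e3)),'tab',np.round(1e3*(C+sx*45*X/1e3+sy*146*Y/1e3)))
for n,p in dict(jar=(223,230),brush=(312,196),tray=(418,266)).items(): print(n,ray(c,p,.04))
E
```

```text
[ 0.96827861 -0.24987305] [0.24987305 0.96827861]
t1 [ 54.7 133.9]
t2 [  54.7 -131.5]
t3 [-55.3 134.7]
t4 [ -55.4 -132.9]
1 [612.  63.] tab [618. 127.]
2 [571. -96.] tab [ 545. -155.]
3 [505.  90.] tab [531. 150.]
4 [464. -68.] tab [ 458. -133.]
jar [0.60884132 0.25211139 0.04      ]
brush [0.70147546 0.01920232 0.04      ]
tray [ 0.51468185 -0.25608865  0.04      ]
```

```bash
python3 -m jog '{"rot":[[0,0,-7],[0,0,-7],[0,0,-7],[0,0,-7],[0,0,-7],[0,0,-7],[0,0,-7],[0,0,-7]],"delta_pos":[[20,-35,0],[20,-35,0],[20,-35,0],[20,-35,0],[20,-35,0],[20,-35,0],[20,-35,0],[20,-35,0]],"grip":[0,0,0,0,0,0,0,0]}'; tail -5 /dev/null
```

```text
time_s: 0.77
tcp_pos: [0.4201, 0.2864, 0.2474]
ee_rot: [[0.158, -0.987, -0.0], [-0.987, -0.158, -0.0], [0.0, 0.0, -1.0]]
wrist_force: [0.7, -0.1, 0.2]
gripper_width: 0.482
```

```bash
python3 -m jog '{"rot":[[0,0,-6],[0,0,-6],[0,0,-6],[0,0,-5.6],[0,0,0],[0,0,0],[0,0,0],[0,0,0],[0,0,0],[0,0,0]],"delta_pos":[[14,-33,0],[14,-33,0],[14,-33,0],[14,-33,0],[14,-32,0],[15,-32,0],[0,0,-35],[0,0,-35],[0,0,-35],[0,0,-25]],"grip":[0,0,0,0,0,0,0,0,0,0]}'; python3 -m jog '{"rot":[[0,0,0],[0,0,0],[0,0,0]],"delta_pos":[[0,0,-12],[0,0,0],[0,0,0]],"grip":[0,0,0]}'
```

```text
time_s: 1.6
tcp_pos: [0.5032, 0.0912, 0.1146]
ee_rot: [[-0.247, -0.969, -0.004], [-0.969, 0.247, -0.001], [0.002, 0.003, -1.0]]
wrist_force: [-0.9, 0.9, 1.0]
gripper_width: 0.007
time_s: 1.85
tcp_pos: [0.5047, 0.0922, 0.105]
ee_rot: [[-0.245, -0.97, -0.002], [-0.97, 0.245, -0.001], [0.001, 0.001, -1.0]]
wrist_force: [1.1, 0.3, 0.9]
gripper_width: 0.004
```

```bash
python3 -m jog '{"rot":[[0,0,0],[0,0,0],[0,0,0],[0,0,0],[0,0,0]],"delta_pos":[[0,0,-6],[0,0,-6],[0,0,-6],[0,0,-3],[0,0,0]],"grip":[0,0,0,0,0]}'; python3 -m jog '{"rot":[[0,0,0],[0,0,0]],"delta_pos":[[0,0,-1.5],[0,0,0]],"grip":[0,0]}'; python3 - <<'E'
from station import vision
import cv2
cv2.imwrite("pics/scene1.png",cv2.resize(vision.capture("scene")["frame"][150:330,220:420,::-1],None,fx=3,fy=3,interpolation=cv2.INTER_CUBIC))
E
```

```text
time_s: 2.27
tcp_pos: [0.5044, 0.0923, 0.084]
ee_rot: [[-0.245, -0.97, -0.001], [-0.97, 0.245, -0.0], [0.001, 0.001, -1.0]]
wrist_force: [-0.8, -0.1, -0.1]
gripper_width: 0.009
time_s: 2.43
tcp_pos: [0.505, 0.0925, 0.0833]
ee_rot: [[-0.244, -0.97, 0.0], [-0.97, 0.244, 0.0], [-0.0, -0.0, -1.0]]
wrist_force: [-0.4, 0.9, 1.9]
gripper_width: 0.006
```

View pics/scene1.png

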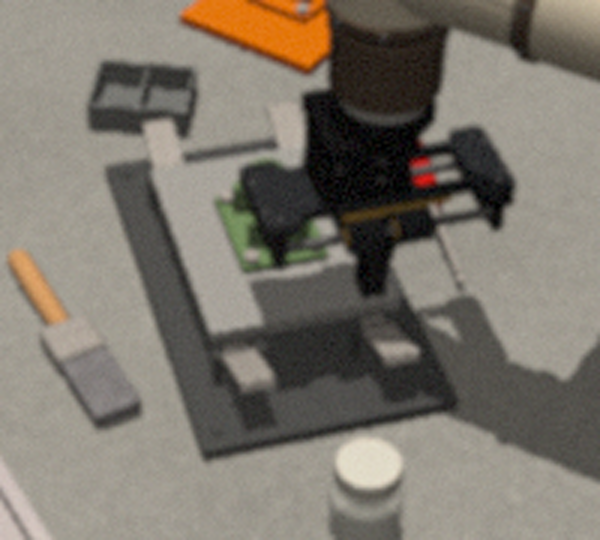

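The picture shows the closed fingertips at the near left corner (370,285), at touch. The gripper body is above the bracket. Now I'll press in small steps.

```bash
for i in 1 2 3; do python3 -m jog '{"rot":[[0,0,0],[0,0,0]],"delta_pos":[[0,0,-1],[0,0,0]],"grip":[0,0]}' | egrep 'tcp|force'; done
```

```text
tcp_pos: [0.505, 0.0926, 0.0824]
wrist_force: [-0.7, 1.5, 2.8]
tcp_pos: [0.5049, 0.0926, 0.0813]
wrist_force: [-2.3, 2.2, 4.6]
tcp_pos: [0.5049, 0.0927, 0.0802]
wrist_force: [-2.5, 3.1, 6.1]
```

```bash
for i in 1 2 3 4; do python3 -m jog '{"rot":[[0,0,0],[0,0,0]],"delta_pos":[[0,0,-1],[0,0,0]],"grip":[0,0]}' | egrep 'tcp|force'; done
```

```text
tcp_pos: [0.5048, 0.0927, 0.0792]
wrist_force: [-2.7, 2.6, 6.7]
tcp_pos: [0.5048, 0.0928, 0.0785]
wrist_force: [-3.0, 2.8, 7.1]
tcp_pos: [0.5048, 0.0928, 0.0783]
wrist_force: [-5.6, 2.9, 13.2]
tcp_pos: [0.5048, 0.0928, 0.0781]
wrist_force: [-7.9, 3.2, 18.6]
```

Corner 3 (near left) sank 5 mm between about 3 and 7 N and then went stiff, which is exactly the loose-foot signature. Next I'll lift off and move over tab3.

```bash
python3 -m jog '{"rot":[[0,0,0],[0,0,0],[0,0,0],[0,0,0],[0,0,0],[0,0,0],[0,0,0],[0,0,0]],"delta_pos":[[0,0,4],[0,0,10],[0,0,25],[0,0,25],[8,30,0],[8,30,0],[0,0,0],[0,0,0]],"grip":[0,0,0,0,0,0,0,0]}'; python3 - <<'E'
from station import vision
import cv2
cv2.imwrite("pics/scene2.png",cv2.resize(vision.capture("scene")["frame"][150:330,220:420,::-1],None,fx=3,fy=3,interpolation=cv2.INTER_CUBIC))
E
```

```text
time_s: 4.32
tcp_pos: [0.521, 0.1533, 0.1398]
ee_rot: [[-0.243, -0.97, -0.0], [-0.97, 0.243, -0.0], [0.0, 0.0, -1.0]]
wrist_force: [0.1, 0.6, -0.7]
gripper_width: 0.009
```

View pics/scene2.png

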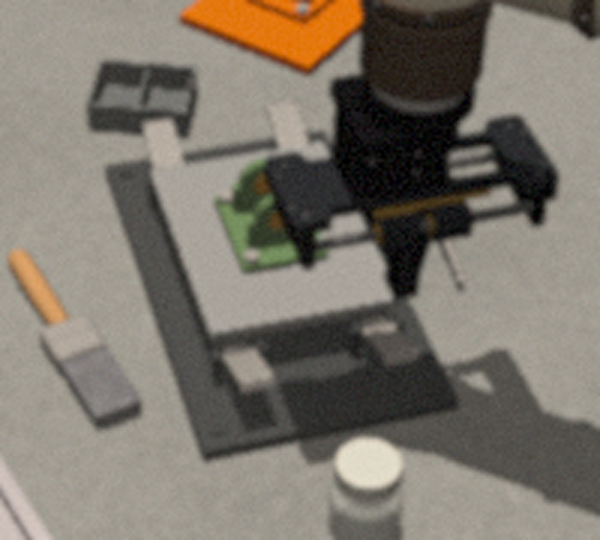

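The fingers at (405,285) stand above tab3 at (395,340). Lowering now.

```bash
python3 -m jog '{"rot":[[0,0,0],[0,0,0],[0,0,0],[0,0,0],[0,0,0]],"delta_pos":[[0,0,-20],[0,0,-20],[0,0,-10],[0,0,-2],[0,0,0]],"grip":[0,0,0,0,0]}' | egrep 'tcp|force'; for i in 1 2 3 4; do python3 -m jog '{"rot":[[0,0,0],[0,0,0],[0,0,0],[0,0,0]],"delta_pos":[[0,0,-2],[0,0,-2],[0,0,-1],[0,0,0]],"grip":[0,0,0,0]}' | egrep 'tcp|force'; done
```

```text
tcp_pos: [0.5204, 0.1515, 0.0874]
wrist_force: [-0.2, 0.1, -0.0]
tcp_pos: [0.5216, 0.1527, 0.0843]
wrist_force: [0.3, 0.4, 3.4]
tcp_pos: [0.5222, 0.1538, 0.0799]
wrist_force: [-1.4, 2.5, 6.4]
tcp_pos: [0.5227, 0.1543, 0.0751]
wrist_force: [-2.1, 3.5, 6.3]
tcp_pos: [0.523, 0.1548, 0.0702]
wrist_force: [-1.1, 2.9, 7.0]
```

```bash
for i in 1 2 3 4 5; do python3 -m jog '{"rot":[[0,0,0],[0,0,0],[0,0,0]],"delta_pos":[[0,0,-1],[0,0,-1],[0,0,0]],"grip":[0,0,0]}' | egrep 'tcp|force'; done
```

```text
tcp_pos: [0.5232, 0.1549, 0.0683]
wrist_force: [-1.3, 3.8, 6.8]
tcp_pos: [0.5232, 0.1551, 0.0663]
wrist_force: [-1.8, 4.7, 6.4]
tcp_pos: [0.5233, 0.1551, 0.0645]
wrist_force: [-0.3, 5.1, 8.1]
tcp_pos: [0.5234, 0.1551, 0.0641]
wrist_force: [-4.8, 4.5, 17.3]
tcp_pos: [0.5235, 0.1551, 0.0636]
wrist_force: [-7.7, 3.4, 28.2]
```

The tab met its stop at TCP 0.064, which is a tip height of 39 mm (flat). Next I'll lift, then press corner 3 again lightly to see whether it's firm.

```bash
python3 -m jog '{"rot":[[0,0,0],[0,0,0],[0,0,0],[0,0,0],[0,0,0],[0,0,0],[0,0,0],[0,0,0],[0,0,0],[0,0,0]],"delta_pos":[[0,0,4],[0,0,15],[0,0,30],[0,0,30],[-9,-31,0],[-9,-31,0],[0,0,-25],[0,0,-25],[0,0,-8],[0,0,0]],"grip":[0,0,0,0,0,0,0,0,0,0]}'| egrep 'tcp|force'; for i in 1 2 3; do python3 -m jog '{"rot":[[0,0,0],[0,0,0]],"delta_pos":[[0,0,-1],[0,0,0]],"grip":[0,0]}' | egrep 'tcp|force'; done
```

```text
tcp_pos: [0.5022, 0.0898, 0.0801]
wrist_force: [-6.7, -1.7, 15.1]
tcp_pos: [0.5021, 0.0898, 0.08]
wrist_force: [-6.1, -2.3, 15.2]
tcp_pos: [0.5021, 0.0899, 0.0796]
wrist_force: [-7.4, -1.6, 18.6]
tcp_pos: [0.5021, 0.0899, 0.079]
wrist_force: [-8.6, -1.6, 21.1]
```

```bash
python3 -m jog '{"rot":[[0,0,0],[0,0,0],[0,0,0],[0,0,0],[0,0,0],[0,0,0],[0,0,0],[0,0,0],[0,0,0],[0,0,0]],"delta_pos":[[0,0,4],[0,0,15],[0,0,30],[0,0,40],[0,0,40],[-10,40,40],[-10,40,0],[-10,40,0],[-10,40,0],[0,0,0]],"grip":[0,0,0,0,0,0,0,0,0,0]}'| egrep 'tcp|force'; python3 -m jog '{"rot":[[0,0,0],[0,0,0],[0,0,0]],"delta_pos":[[-10,40,0],[-10,40,0],[0,0,0]],"grip":[0,0,0]}'; python3 - <<'E'
from station import vision
from h import *
a=vision.capture("scene"); b=vision.capture("top"); np.savez("top1.npz",**b); np.savez("scene1.npz",**a)
u=cv2.resize(a["frame"][160:310,240:400],(640,600),interpolation=cv2.INTER_CUBIC)
cv2.imwrite("pics/s3.png",u[:,:,::-1])
f=b["frame"];g=f.max(2);m=np.zeros(g.shape,np.uint8);m[200:315,240:400]=g[200:315,240:400]>103
m=cv2.morphologyEx(m,cv2.MORPH_OPEN,np.ones((5,5)));n,l,_,_=cv2.connectedComponentsWithStats(m,connectivity=4)
k=max(cv2.findContours((l==l[257,290]).astype(np.uint8),0,2)[0],key=cv2.contourArea)
print(cv2.minAreaRect(np.array([ray(b,p[0],.058)[:2] for p in k],np.float32)))
E
```

```text
tcp_pos: [0.4646, 0.245, 0.2348]
wrist_force: [0.8, -0.7, -0.7]
time_s: 9.78
tcp_pos: [0.4447, 0.3247, 0.2342]
ee_rot: [[-0.239, -0.971, 0.001], [-0.971, 0.239, 0.002], [-0.002, -0.001, -1.0]]
wrist_force: [0.1, -0.4, 0.3]
gripper_width: 0.007
((0.5380428433418274, -0.0025268495082855225), (0.20124447345733643, 0.14927980303764343), 75.51085662841797)
```

View pics/s3.png

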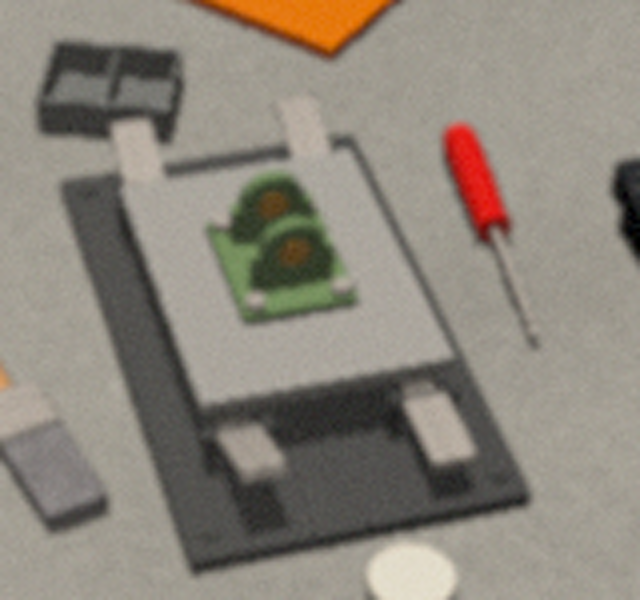

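Tab3 at crop (440,425) looks flat, the other three tabs stand, the plate hasn't moved (0.2 mm), and the screwdriver and tray are in place. The repeat corner press gave a little more than expected, so I'll touch the tab again to be sure it's at its stop.

```bash
python3 -m jog '{"rot":[[0,0,0],[0,0,0],[0,0,0],[0,0,0],[0,0,0],[0,0,0],[0,0,0],[0,0,0],[0,0,0],[0,0,0]],"delta_pos":[[15,-35,0],[15,-34,0],[15,-34,0],[16,-34,0],[16,-34,0],[0,0,-40],[0,0,-40],[0,0,-40],[0,0,-25],[0,0,0]],"grip":[0,0,0,0,0,0,0,0,0,0]}'| egrep 'tcp|force'; python3 -m jog '{"rot":[[0,0,0],[0,0,0],[0,0,0],[0,0,0]],"delta_pos":[[0,0,-10],[0,0,-7],[0,0,0],[0,0,0]],"grip":[0,0,0,0]}'| egrep 'tcp|force'; for i in 1 2 3; do python3 -m jog '{"rot":[[0,0,0],[0,0,0]],"delta_pos":[[0,0,-1],[0,0,0]],"grip":[0,0]}' | egrep 'tcp|force'; done
```

```text
tcp_pos: [0.5188, 0.145, 0.0838]
wrist_force: [-0.3, -0.3, 0.5]
tcp_pos: [0.5232, 0.1487, 0.0732]
wrist_force: [0.0, 0.2, -0.3]
tcp_pos: [0.5231, 0.1488, 0.0721]
wrist_force: [0.3, 0.5, 0.7]
tcp_pos: [0.5227, 0.1486, 0.0704]
wrist_force: [0.1, -0.3, 1.0]
tcp_pos: [0.5225, 0.1484, 0.069]
wrist_force: [0.3, -0.2, -0.4]
```

```bash
for i in 1 2 3 4 5 6 7; do python3 -m jog '{"rot":[[0,0,0],[0,0,0]],"delta_pos":[[0,0,-1],[0,0,0]],"grip":[0,0]}' | egrep 'tcp|force'; done
```

```text
tcp_pos: [0.5224, 0.1484, 0.0678]
wrist_force: [0.6, 0.0, 0.1]
tcp_pos: [0.5227, 0.1485, 0.0673]
wrist_force: [-0.6, -0.4, 1.7]
tcp_pos: [0.5227, 0.1485, 0.0668]
wrist_force: [-1.4, -0.9, 5.3]
tcp_pos: [0.5228, 0.1485, 0.066]
wrist_force: [-2.4, 0.5, 6.3]
tcp_pos: [0.5228, 0.1486, 0.0651]
wrist_force: [-2.9, 0.1, 8.1]
tcp_pos: [0.5228, 0.1486, 0.0644]
wrist_force: [-3.0, 0.1, 9.5]
tcp_pos: [0.5228, 0.1486, 0.0643]
wrist_force: [-4.9, -0.2, 13.9]
```

The check paid off. The tab had crept up about 2.5 mm (about 0.06 rad), probably back-driven by my corner press. I'll press it firmly again, release it, and feel where it stays.

```bash
python3 -m jog '{"rot":[[0,0,0],[0,0,0],[0,0,0],[0,0,0]],"delta_pos":[[0,0,-1],[0,0,-1],[0,0,-0.5],[0,0,0]],"grip":[0,0,0,0]}'| egrep 'tcp|force'; python3 -m jog '{"rot":[[0,0,0],[0,0,0],[0,0,0],[0,0,0],[0,0,0]],"delta_pos":[[0,0,4],[0,0,6],[0,0,0],[0,0,-3],[0,0,0]],"grip":[0,0,0,0,0]}'| egrep 'tcp|force'; for i in 1 2 3 4 5 6 7; do python3 -m jog '{"rot":[[0,0,0],[0,0,0]],"delta_pos":[[0,0,-0.8],[0,0,0]],"grip":[0,0]}' | egrep 'tcp|force'; done
```

```text
tcp_pos: [0.5229, 0.1486, 0.0639]
wrist_force: [-9.2, -0.5, 27.1]
tcp_pos: [0.522, 0.1481, 0.0655]
wrist_force: [-0.1, 0.1, 0.0]
tcp_pos: [0.5222, 0.1482, 0.0649]
wrist_force: [-0.0, -0.4, -0.1]
tcp_pos: [0.5225, 0.1483, 0.0646]
wrist_force: [0.2, 0.2, -0.9]
tcp_pos: [0.5226, 0.1484, 0.0644]
wrist_force: [-0.8, -0.4, 2.1]
tcp_pos: [0.5226, 0.1484, 0.0643]
wrist_force: [-1.7, -0.9, 7.0]
tcp_pos: [0.5227, 0.1484, 0.0643]
wrist_force: [-3.7, -1.1, 12.1]
tcp_pos: [0.5227, 0.1484, 0.0642]
wrist_force: [-6.1, -0.2, 16.0]
tcp_pos: [0.5228, 0.1484, 0.0641]
wrist_force: [-7.3, -0.8, 20.1]
```

The tab now stays at the stop: contact comes only at 0.0644 and is stiff straight away. I'll retreat without touching the corner again.

```bash
python3 -m jog '{"rot":[[0,0,0],[0,0,0],[0,0,0],[0,0,0],[0,0,0],[0,0,0],[0,0,0],[0,0,0],[0,0,0],[0,0,0]],"delta_pos":[[0,0,4],[0,0,15],[0,0,35],[0,0,40],[0,0,40],[0,0,30],[-15,35,0],[-15,35,0],[-15,35,0],[-15,35,0]],"grip":[0,0,0,0,0,0,0,0,0,0]}'| egrep 'tcp|force'; python3 -m jog '{"rot":[[0,0,0],[0,0,0],[0,0,0],[0,0,0]],"delta_pos":[[0,0,0],[0,0,0],[0,0,0],[0,0,0]],"grip":[0,0,0,0]}'; python3 - <<'E'
from station import vision
from h import *
a=vision.capture("scene"); b=vision.capture("top")
u=cv2.resize(a["frame"][160:340,220:400],(600,600),interpolation=cv2.INTER_CUBIC)
cv2.imwrite("pics/s4.png",u[:,:,::-1])
f=b["frame"];g=f.max(2);m=np.zeros(g.shape,np.uint8);m[200:315,240:400]=g[200:315,240:400]>103
m=cv2.morphologyEx(m,cv2.MORPH_OPEN,np.ones((5,5)));n,l,_,_=cv2.connectedComponentsWithStats(m,connectivity=4)
k=max(cv2.findContours((l==l[257,290]).astype(np.uint8),0,2)[0],key=cv2.contourArea)
print(cv2.minAreaRect(np.array([ray(b,p[0],.058)[:2] for p in k],np.float32)))
E
```

```text
tcp_pos: [0.4617, 0.2895, 0.2252]
wrist_force: [0.7, 0.0, -0.5]
time_s: 15.8
tcp_pos: [0.4627, 0.2876, 0.2247]
ee_rot: [[-0.246, -0.969, -0.0], [-0.969, 0.246, -0.0], [0.0, 0.0, -1.0]]
wrist_force: [-0.6, 0.1, -0.5]
gripper_width: 0.002
((0.538159191608429, -0.0024964511394500732), (0.2012413889169693, 0.149360790848732), 75.56580352783203)
```

View pics/s4.png

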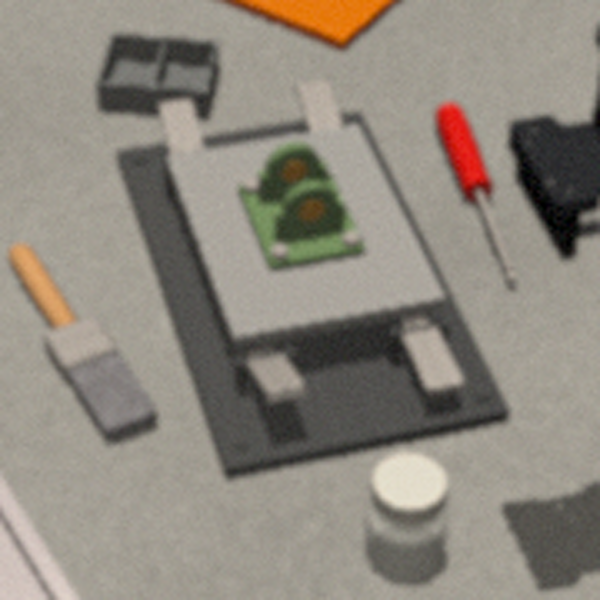

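Tab3 at (435,355) lies flat and the other three stand. The brush, jar, tray and screwdriver haven't moved, and the arm is clear.

```bash
python3 -c "from station import finish_job; print(finish_job())"
```

```text
the job is handed in; nothing more can be done
None
```

The near left corner (corner3) was the one that gave, and its tab (tab3) now lies flat. The job is handed in at about 16 s; it reported no verdict.

- **Corner:** corner3 sank about 5 mm between roughly 3 and 7 N, then went stiff. That matched the loose foot so clearly that I did not press the other three corners.
- **Tab:** I pressed tab3 to its stop, with the fingertips at 39 mm.
- **Check that disagreed:** I pressed corner3 again and it gave more than the 1 to 2 mm expected. I then found the tab about 2.5 mm above its stop, probably pushed back up by that press.
- **Mended:** I pressed tab3 flat again at 27 N, let go, and felt it again: it held at the stop (TCP 64.4 mm, stiff at once). I did not press the corner after that, so the firm feel there is not rechecked.
- **Last pictures:** the other three tabs stand, and the brush, screwdriver, jar and tray look unmoved. The plate measured within 0.3 mm of where it started. The arm is clear, with no force on the wrist beyond noise.

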